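# Block the mug and the bell in their carton

### The job

The yellow mug and the chrome bell stand in the two cells of the open carton, each against the far wall with an empty gap left in front of it. Fill each gap with the foam brick that fits it, standing upright and pushed right down to the carton's floor so that its top is level with the rim and nothing can shift. Leave the mug and the bell standing in their cells and the other things on the table where they are.

Things in the scene. Friction and masses are not known exactly. Their poses are not given: they have to be found in the camera images.
- carton: Open brown carton, fixed; outside 158 (x) x 188 (y) x 98 mm high, walls and floor 4 mm. Origin: centre of underside, z up; -x wall nearest the robot. A 4 mm partition at y = 0 (top 6 mm under the rim) makes two cells, x -75 to +75 mm, 88 mm wide, centred at y = +46 and -46. Mug and bell stand in either cell near the +x wall; the gaps are at the -x end. Flaps hang outside, 12 mm out at their foot.
- mug_axis (a point): Yellow mug, 80 mm across, 90 mm high, loose in one cell, its handle (28 mm out) to the carton's +x wall. This point: on the cup's axis at its underside; z up, x towards the handle. In front of the cup is a gap of about 40 mm (carton x -75 to -35), as wide as the cell.
- chrome_bell: Chrome call bell, black foot 84 mm across, 65 mm high, loose in the other cell. Origin: centre of underside, z up. In front of its foot is a gap of about 64 mm (carton x -75 to -11), as wide as the cell.
- thin_brick: Stiff charcoal foam brick standing on the table: 34 mm thick (its x), 80 mm wide (y), 95 mm high, 16 g. Origin: centre of underside, z up. Lower edges bevelled 4 mm in, 8 mm up. Fits the gap before the mug with 6 mm to spare in thickness, 8 mm in width; on the carton's floor its top is 1 mm above the rim: let go with the fingertips above the rim, it slides down or is pressed home.
- thick_brick: Stiff charcoal foam brick like the thin one, but 58 mm thick (its x), 80 mm wide (y), 95 mm high, 28 g; same bevels. Origin: centre of underside, z up. Fits only the gap before the bell, with 6 mm to spare in thickness, 8 mm in width. Either brick may stand nearer to the carton.
- pill_box: Square blue plastic pill box, 92 x 92 x 28 mm, at the back of the table. Origin: centre of underside. Bystander.
- denture_brush: Grey plastic denture brush lying along its x, 156 mm long, 25 mm high at the bristles, at the right of the table. Origin: under its middle. Bystander.
- alarm_clock: Dark bedside clock with a blank display, 58 x 140 x 87 mm high, at the back of the table. Origin: centre of underside. Bystander.
- tissue_box: Pale green cube box of tissues, 112 x 112 x 125 mm high, at the back of the table. Origin: centre of underside. Bystander.
- tape_roll: Roll of brown packing tape lying flat, 110 mm across, 48 mm high, at the left of the table. Origin: centre of underside. Bystander.

How it is judged:
At the end, for the whole second after the job is handed in: Thin brick between mug and near wall, thick brick between bell and near wall, each upright (within 7 degrees), at rest, on the carton's floor (within 5 mm) and about central in its gap; mug and bell upright (within 7 degrees) on the floor of their cells (z of thin_brick in the frame of carton between -0.002 and 0.009 m and x of thin_brick in the frame of carton between -0.066 and -0.044 m and horizontal distance between thin_brick and mug_axis below 0.078 m and angle between each of thin_brick, thick_brick, mug_axis, chrome_bell's own z axis and vertical below 0.12 rad and linear speed of each of thin_brick, thick_brick below 0.02 m/s and z of thick_brick in the frame of carton between -0.002 and 0.009 m and x of thick_brick in the frame of carton between -0.055 and -0.031 m and horizontal distance between thick_brick and chrome_bell below 0.09 m and z of each of mug_axis, chrome_bell in the frame of carton below 0.01 m); the robot touches nothing.
It fails at once if the mug or the bell is knocked over or pulled out of its cell (angle between any of mug_axis, chrome_bell's own z axis and vertical above 0.4 rad or z of any of mug_axis, chrome_bell in the frame of carton above 0.03 m).
It fails at once if another thing on the table is moved by more than 30 mm (distance of any of pill_box, denture_brush, alarm_clock, tissue_box, tape_roll from where it was at the start of the episode above 0.03 m).
It also fails if it takes over 64 s, if anything falls off the work surface, if the arm or the gripper's body presses on something with over 40 N, if the wrist force passes 120 N, or if a joint passes its speed limit or range.

### The arm

A 6-joint arm with a two-finger parallel gripper is mounted at the origin on the work surface. World frame = base frame: x ahead of the robot, y to its left, z up, the work surface at z = 0. Lengths are in m, angles in rad, forces in N, time in s.
With the tool pointing down it reaches from about 0.375 to 0.975 m from the base axis. Payload 3.8 kg.
Tool frame: the origin (TCP) lies at the very end of the fingers, on their centre line; the grasp point (between the pads) lies 19 mm behind it; z points along the fingers, y is the direction in which the jaws open and shut (so a half turn about z gives the same grasp; the last joint's range is limited). The gripper opens to 85 mm and grips with 20 to 120 N. Pads are 22 mm wide; open, the fingers measure 114 mm over their backs; the gripper's body (76 mm by 85 mm) begins 54 mm behind the grasp point. The pads swing forward as they close: fully open they stand 13 mm farther back than shut.
Start: joints at [1.125, 0.264, 1.604, -0, 1.274, -0.037], TCP at [0.268, 0.619, 0.231] pointing down, gripper open.
Joint ranges: [-2.63, 2.63], [-0.94, 2.18], [0.31, 2.57], [-1.31, 4.45], [0, 2.66], [-2.55, 2.55]. Speed limits (rad/s): [2.57, 2.57, 3.14, 3.14, 3.14, 3.14].

### API

Orientations are given as a rotation vector (axis times angle).
In Python, from workcell import bot, viewer gives the robot as it stands.
- The arm moves only by the tool jog_arm, never from a script. Its argument "motion" is a list of rows, each an object of numbers: "dx", "dy", "dz": the shift along the world's x, y, z in cm; "turn": the turn about the world's z in rad. A call has 1 to 12 rows; each row shifts and turns the commanded pose from where the row before left it; what a row does not reach is not made up. A row lasts 1/12 s, in which the tool goes at most 41.7 mm and 7.16 degrees, less where a joint would pass 70% of its speed; a pose out of reach is approached as far as the arm can. A call is refused whole if a number of a shift passes 4.17 or a number of a turn 0.125, either way. A call with a gripper value outside its range is refused whole. "fingers" is the finger opening in cm, from 0 to 8.54, set as the call begins (left out, the last holds). The fingers move at their own pace and stop on an object; "grip_force" is the grip in N (left out, the last holds). Time passes only in rows, so rows that do not move let the fingers close. It gives the time, the measured TCP pose, the force and the opening at its end, in the units of the state.
- bot.read_state(): the state, without advancing time (a new reading comes with each control period).
- viewer.read_camera(name): name is "side" or "top"; returns (picture, depth): 480x640x3 uint8, red, green, blue; 480x640 float32, m along the optical axis (not along the pixel's ray), 0 where there is no reading.
- viewer.camera_info(name): a dict with "vertical_fov" (degrees; the focal length in pixels is half the picture's height over the tangent of half this angle, whatever the lens; pixels are square), "cx", "cy" (the principal point, pixels), "R" (3x3) and "t" (3): a world point X has camera coordinates R X + t. Camera axes: x right, y down, z forward; pixel columns grow to the right and rows downward; lengths in m; the calibration is good to about 2 mm. A picture is of the moment at which its call begins. camera_info takes no time and is no camera call.
- bot.finish_job(): hands the job in, once; it reports no verdict.
The state is a dict: "time": time; "q": joint angles; "joint_vel": joint speeds; "joint_torque": joint torques, N m; "tool_pos": TCP position; "tcp_rot": TCP orientation; "wrist_force": force on the tool from outside, world axes, zero at the start; "torque": the same for the moment, N m; "width": opening from 0.0 (shut) to 1.0 (fully open).
Only numpy, scipy, OpenCV 4.12 (cv2) and the standard library are available. Lean on these libraries where they do the work, as an engineer would, in place of code of your own. Each camera call takes 0.05 s, during which the arm holds its last target. There are 200 camera calls.

## Working session

There is one attempt and no reset: what is moved stays moved. The work goes in short steps, Python scripts to look and compute and a tool call to move; the robot and the scene stay as the last step left them, time stands still between calls to the robot, and variables do not carry over. Pictures are saved under pics/ and viewed, about 8 in all and at most 12, crops included, and the job is handed in when it is done.

Besides the shell and the picture viewer there is one more tool, called after "Request:" by a JSON object that holds its "op" and its "data", one argument or row to a line. jog_arm: Moves the arm, as the interface text tells. Its arguments: {"type":"object","properties":{"motion":{"type":"array"},"fingers":{"type":"number"},"grip_force":{"type":"number"}},"required":["motion"]}

```bash
mkdir -p pics
cat > h.py <<'E'
import numpy as np,cv2
from workcell import bot,viewer
def grab(n):
    im,d=viewer.read_camera(n); return im,d,viewer.camera_info(n)
def pts(d,c):
    f=240/np.tan(np.radians(c["vertical_fov"])/2); v,u=np.mgrid[:480,:640]
    P=np.stack([(u-c["cx"])/f*d,(v-c["cy"])/f*d,d],-1)
    W=(P-np.array(c["t"]))@np.array(c["R"]); W[d==0]=np.nan; return W
E
python3 - <<'E'
from h import *
print(bot.read_state())
for n in("top","side"):
    im,d,c=grab(n); cv2.imwrite(f"pics/{n}0.png",im[...,::-1]); np.savez(n+"0",im=im,d=d,W=pts(d,c)); print(n,c,(d==0).mean())
E
```

```text
{'time': 0.0, 'q': array([ 1.12511508e+00,  2.64757277e-01,  1.60536546e+00,  8.74361798e-06,
        1.27367655e+00, -3.68950575e-02]), 'joint_vel': array([ 0.00170925, -0.00128862,  0.00095923, -0.00033095,  0.00206156,
       -0.00068701]), 'joint_torque': array([-2.18352987e-03, -5.15115166e+01, -3.67309964e+01, -4.00125482e-04,
        1.32980020e-02,  1.40004931e-05]), 'tool_pos': array([0.26799578, 0.61873582, 0.22996384]), 'tcp_rot': array([-0.63755317, -3.07567152,  0.00336206]), 'wrist_force': array([ 0.31751649, -1.0957682 ,  0.59834716]), 'torque': array([ 0.0349022 ,  0.03258975, -0.02130411]), 'width': 0.9994542886283155}
top {'vertical_fov': 48.860671056301626, 'cx': 322.3144828231349, 'cy': 239.4778713192048, 'R': array([[-0.01348   , -0.99990085, -0.00407092],
       [-0.99585848,  0.01379137, -0.08986485],
       [ 0.08991208,  0.00284268, -0.99594565]]), 't': array([0.05958993, 0.61197253, 1.5023472 ])} 0.004016927083333333
side {'vertical_fov': 49.7632540716352, 'cx': 316.72526544271085, 'cy': 244.42740462371572, 'R': array([[ 0.77596661, -0.63048225,  0.01918204],
       [-0.43100838, -0.5521771 , -0.71367516],
       [ 0.46055141,  0.54552047, -0.70021412]]), 't': array([-0.424162  ,  0.31854643,  1.07521263])} 0.004163411458333334
```

View pics/top0.png

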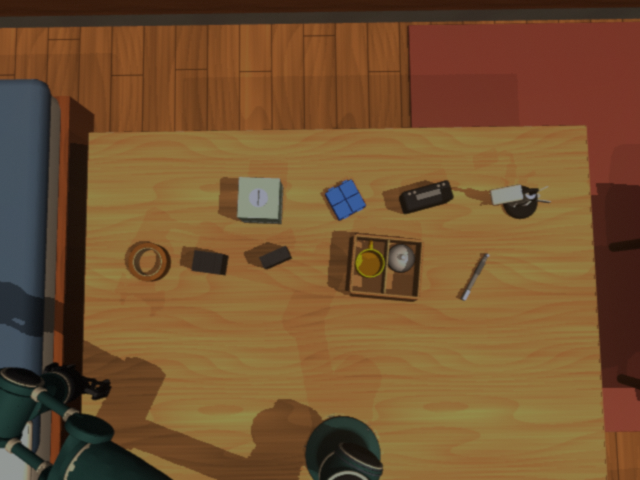

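View pics/side0.png

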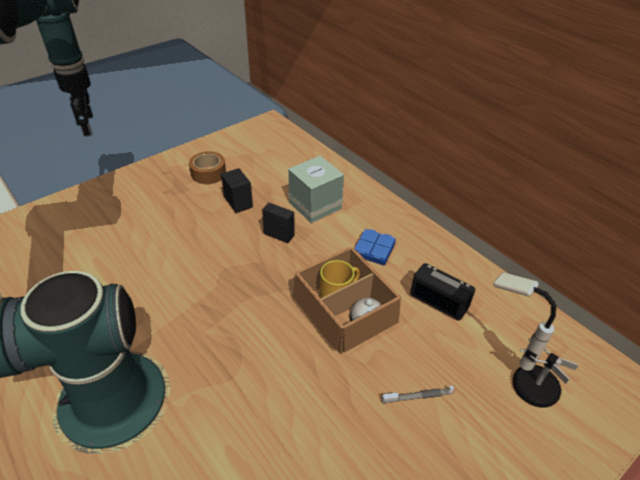

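Top view: thick brick at px (210,262), thin at (275,257), carton at (385,267) with the mug in the left (+y) cell at (370,262) and the bell in the right one at (400,257). The side view agrees; its bricks are at (237,190) and (279,222).

```bash
cat > m.py <<'E'
from h import *
def rect(W,mask,zl,zh):
    m=mask&(W[...,2]>zl)&(W[...,2]<zh); p=W[m]
    (c,s,a)=cv2.minAreaRect((p[:,:2]*1000).astype(np.float32)); return len(p),np.round(c,1),np.round(s,1),round(a,1),np.round(np.median(p[:,2])*1000,1)
def box(W,x0,x1,y0,y1): return (W[...,0]>x0)&(W[...,0]<x1)&(W[...,1]>y0)&(W[...,1]<y1)
E
python3 - <<'E'
from m import *
for n in("top","side"):
    z=np.load(n+"0.npz");W=z["W"]; im=z["im"]
    if n=="top":
        for u,v in((210,255),(275,250),(385,297),(370,262),(400,257)): print(u,v,np.round(W[v,u],3))
    dark=im.max(-1)<75
    S=box(W,.4,.75,.05,.65)&dark&(W[...,2]>.08)&(W[...,2]<.11)
    k,l,st,_=cv2.connectedComponentsWithStats(S.astype(np.uint8))
    for i in range(1,k):
        if st[i,4]>60: print(n,"brick",st[i],rect(W,l==i,.085,.11))
    B=box(W,.35,.75,-.25,.12)
    hsv=cv2.cvtColor(im,cv2.COLOR_RGB2HSV)
    yel=(hsv[...,0]>22)&(hsv[...,0]<34)&(hsv[...,1]>170)
    print(n,"rim",rect(W,B&~yel,.090,.106))
    print(n,"mug",rect(W,B&yel,.085,.105))
E
```

```text
210 255 [0.568 0.362 0.097]
275 250 [0.579 0.182 0.092]
385 297 [ 0.446 -0.121  0.076]
370 262 [ 0.547 -0.087  0.007]
400 257 [ 0.557 -0.167  0.064]
top brick [239 211  41  10  67] (51, array([666.4, 223.3]), array([ 23.5, 111.7]), 9.7, np.float64(95.6))
top brick [259 247  32  21 369] (361, array([560.9, 184.1]), array([34.6, 80.2]), 23.6, np.float64(94.4))
top brick [192 250  32  24 609] (603, array([549.7, 370.3]), array([81.4, 56.6]), 81.5, np.float64(94.7))
top rim (785, array([ 593.4, -132. ]), array([199.4, 294.8]), 83.1, np.float64(96.8))
top mug (137, array([540.8, -79.4]), array([76.2, 79.2]), 43.9, np.float64(92.4))
side brick [220 169  31  25 466] (421, array([544.9, 366.6]), array([88.2, 58.1]), 80.1, np.float64(95.1))
side brick [263 203  31  21 366] (318, array([556. , 178.3]), array([39. , 78.7]), 21.9, np.float64(94.6))
side rim (1588, array([ 589.4, -134.1]), array([199.8, 294.5]), 84.5, np.float64(96.7))
side mug (8, array([532.9, -87.7]), array([48.1, 70.3]), 42.3, np.float64(92.3))
```

Run:
```python
from m import *
for n in("top","side"):
    z=np.load(n+"0.npz");W=z["W"]; im=z["im"]
    hsv=cv2.cvtColor(im,cv2.COLOR_RGB2HSV)
    yel=(hsv[...,0]>22)&(hsv[...,0]<34)&(hsv[...,1]>170)
    S=box(W,.40,.655,-.26,0.02)&(W[...,2]>.088)&(W[...,2]<.108)&~yel
    k,l,st,_=cv2.connectedComponentsWithStats(S.astype(np.uint8),connectivity=8)
    for i in range(1,k):
        if st[i,4]>20: print(n,st[i])
    i=1+st[1:,4].argmax(); print(n,rect(W,l==i,.088,.108))
    p=W[l==i]; print(np.percentile(p[:,:2],[0,1,5,95,99,100],axis=0).round(3).T)
    # bell top
    b=box(W,.5,.62,-.22,-.12)&(W[...,2]>.055)&(W[...,2]<.075); print("bell",np.median(W[b],0).round(3))
    fl=box(W,.44,.62,-.22,-.05)&(W[...,2]<.015); print('floor',rect(W,fl&(W[...,1]<-.14),-.01,.015),rect(W,fl&(W[...,1]>-.12),-.01,.015))
    cv2.imwrite(f"pics/{n}_c.png",cv2.resize((im[215:315,330:440] if n=="top" else im[235:360,280:415])[...,::-1],None,fx=5,fy=5,interpolation=cv2.INTER_CUBIC)[:600])
```

```text
top [349 234  76  66 784]
top (784, array([ 530. , -124.6]), array([197.4, 167.5]), 84.2, np.float64(96.8))
[[ 0.439  0.442  0.446  0.614  0.618  0.621]
 [-0.229 -0.226 -0.222 -0.026 -0.023 -0.02 ]]
bell [ 0.557 -0.175  0.064]
floor (760, array([ 532.5, -179.1]), array([ 77.4, 176.7]), 87.3, np.float64(3.8)) (1002, array([528. , -84.7]), array([ 69.1, 172.6]), 90.0, np.float64(5.6))
side [ 295  247  106   86 1765]
side (1765, array([ 527.5, -128.1]), array([199.8, 170. ]), 84.4, np.float64(96.0))
[[ 0.435  0.437  0.442  0.61   0.615  0.62 ]
 [-0.234 -0.231 -0.226 -0.032 -0.027 -0.022]]
bell [ 0.566 -0.138  0.065]
floor (168, array([ 521.4, -179.8]), array([162. ,  79.6]), 0.5, np.float64(4.2)) (103, array([505.3, -84.3]), array([ 67.8, 130.7]), 89.8, np.float64(0.8))
```

View pics/top_c.png

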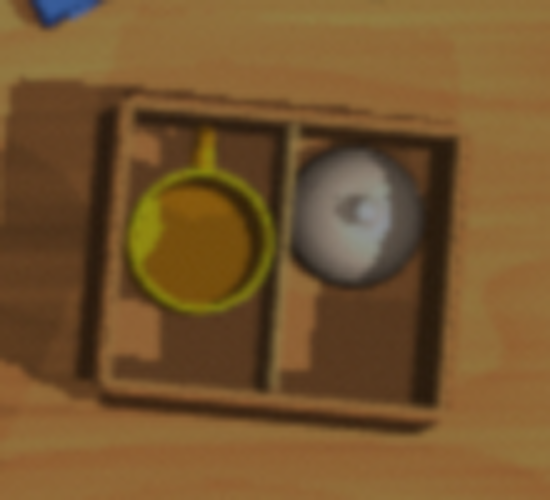

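Request:
{"op": "jog_arm", "data": {
  "motion": [
    {"dx": 2.33,"dy": -2.09,"turn": -0.11},
    {"dx": 2.33,"dy": -2.09,"turn": -0.11},
    {"dx": 2.33,"dy": -2.09,"turn": -0.11},
    {"dx": 2.33,"dy": -2.09,"turn": -0.11},
    {"dx": 2.33,"dy": -2.09,"turn": -0.11},
    {"dx": 2.33,"dy": -2.09,"turn": -0.11},
    {"dx": 2.33,"dy": -2.09,"turn": -0.11},
    {"dx": 2.33,"dy": -2.09,"turn": -0.11},
    {"dx": 2.33,"dy": -2.09,"turn": -0.11},
    {"dx": 2.33,"dy": -2.09,"turn": -0.11},
    {"dx": 2.33,"dy": -2.09,"turn": -0.11},
    {"dx": 2.33,"dy": -2.09,"turn": -0.11}
  ],
  "fingers": 8.54
}}

```text
validation failed for argument at $.mo...
```

Request:
{"op": "jog_arm", "data": {
  "motion": [
    {"dx": 2.33,"dy": -2.09,"dz": 0,"turn": -0.11},
    {"dx": 2.33,"dy": -2.09,"dz": 0,"turn": -0.11},
    {"dx": 2.33,"dy": -2.09,"dz": 0,"turn": -0.11},
    {"dx": 2.33,"dy": -2.09,"dz": 0,"turn": -0.11},
    {"dx": 2.33,"dy": -2.09,"dz": 0,"turn": -0.11},
    {"dx": 2.33,"dy": -2.09,"dz": 0,"turn": -0.11},
    {"dx": 2.33,"dy": -2.09,"dz": 0,"turn": -0.11},
    {"dx": 2.33,"dy": -2.09,"dz": 0,"turn": -0.11},
    {"dx": 2.33,"dy": -2.09,"dz": 0,"turn": -0.11},
    {"dx": 2.33,"dy": -2.09,"dz": 0,"turn": -0.11},
    {"dx": 2.33,"dy": -2.09,"dz": 0,"turn": -0.11},
    {"dx": 2.33,"dy": -2.09,"dz": 0,"turn": -0.11}
  ],
  "fingers": 8.54
}}

```text
time: 1.1
tool_pos: [0.5486, 0.3672, 0.2306]
tcp_rot: [-2.395, -2.032, 0.002]
wrist_force: [0.3, 0.4, 0.3]
width: 0.998
```

Request:
{"op": "jog_arm", "data": {
  "motion": [
    {"dx": -0.1,"dy": 0.1,"dz": -2.5,"turn": 0},
    {"dx": 0,"dy": 0,"dz": -2.5,"turn": 0},
    {"dx": 0,"dy": 0,"dz": -2.5,"turn": 0},
    {"dx": 0,"dy": 0,"dz": -2.5,"turn": 0},
    {"dx": 0,"dy": 0,"dz": -2,"turn": 0},
    {"dx": 0,"dy": 0,"dz": -2,"turn": 0},
    {"dx": 0,"dy": 0,"dz": -1.5,"turn": 0},
    {"dx": 0,"dy": 0,"dz": -1.5,"turn": 0},
    {"dx": 0,"dy": 0,"dz": 0,"turn": 0},
    {"dx": 0,"dy": 0,"dz": 0,"turn": 0}
  ]
}}

```text
time: 1.93
tool_pos: [0.5457, 0.3688, 0.0597]
tcp_rot: [-2.389, -2.039, 0.006]
wrist_force: [-0.1, -0.5, 0.5]
width: 1.002
```

Request:
{"op": "jog_arm", "data": {
  "motion": [
    {"dx": 0,"dy": 0,"dz": 0,"turn": 0},
    {"dx": 0,"dy": 0,"dz": 0,"turn": 0},
    {"dx": 0,"dy": 0,"dz": 0,"turn": 0},
    {"dx": 0,"dy": 0,"dz": 0,"turn": 0},
    {"dx": 0,"dy": 0,"dz": 0,"turn": 0},
    {"dx": 0,"dy": 0,"dz": 0,"turn": 0},
    {"dx": 0,"dy": 0,"dz": 0,"turn": 0},
    {"dx": 0,"dy": 0,"dz": 0,"turn": 0}
  ],
  "fingers": 4.5,
  "grip_force": 25
}}

```text
time: 2.6
tool_pos: [0.5481, 0.3703, 0.063]
tcp_rot: [2.389, 2.039, 0.005]
wrist_force: [0.5, 1.1, 5.9]
width: 0.674
```

Request:
{"op": "jog_arm", "data": {
  "motion": [
    {"dx": 0,"dy": 0,"dz": 2,"turn": 0},
    {"dx": 0,"dy": 0,"dz": 3,"turn": 0},
    {"dx": 0,"dy": 0,"dz": 3,"turn": 0},
    {"dx": 0,"dy": 0,"dz": 3,"turn": 0},
    {"dx": 0,"dy": 0,"dz": 3,"turn": 0},
    {"dx": -0.3,"dy": -1.5,"dz": 1,"turn": 0},
    {"dx": -0.4,"dy": -2.5,"dz": 0,"turn": 0.01},
    {"dx": -0.4,"dy": -3,"dz": 0,"turn": 0.01},
    {"dx": -0.4,"dy": -3,"dz": 0,"turn": 0.01},
    {"dx": -0.4,"dy": -3,"dz": 0,"turn": 0.01},
    {"dx": -0.4,"dy": -3,"dz": 0,"turn": 0.01},
    {"dx": -0.4,"dy": -3,"dz": 0,"turn": 0.01}
  ]
}}

```text
time: 3.6
tool_pos: [0.519, 0.1782, 0.2109]
tcp_rot: [-2.326, -2.111, 0.001]
wrist_force: [0.1, 0.3, -0.9]
width: 0.677
```

Request:
{"op": "jog_arm", "data": {
  "motion": [
    {"dx": -0.4,"dy": -3,"dz": 0,"turn": 0},
    {"dx": -0.4,"dy": -3,"dz": 0,"turn": 0},
    {"dx": -0.4,"dy": -3,"dz": 0,"turn": 0},
    {"dx": -0.4,"dy": -3,"dz": 0,"turn": 0},
    {"dx": -0.4,"dy": -3,"dz": 0,"turn": 0},
    {"dx": -0.4,"dy": -3,"dz": 0,"turn": 0},
    {"dx": -0.4,"dy": -3,"dz": 0,"turn": 0},
    {"dx": -0.4,"dy": -3,"dz": 0,"turn": 0},
    {"dx": -0.4,"dy": -3,"dz": 0,"turn": 0},
    {"dx": -0.4,"dy": -2.8,"dz": 0,"turn": 0},
    {"dx": 0,"dy": -2,"dz": 0,"turn": 0},
    {"dx": 0,"dy": -1,"dz": 0,"turn": 0}
  ]
}}

```text
time: 4.6
tool_pos: [0.4792, -0.1506, 0.211]
tcp_rot: [-2.33, -2.107, 0.001]
wrist_force: [0.2, 0.4, -0.6]
width: 0.674
```

Request:
{"op": "jog_arm", "data": {
  "motion": [
    {"dx": 0.2,"dy": -1.0,"dz": 0,"turn": 0},
    {"dx": 0,"dy": -0.7,"dz": 0,"turn": 0},
    {"dx": 0,"dy": 0,"dz": 0,"turn": 0},
    {"dx": 0,"dy": 0,"dz": 0,"turn": 0}
  ]
}}

```text
time: 4.93
tool_pos: [0.482, -0.1649, 0.2111]
tcp_rot: [-2.327, -2.11, -0.0]
wrist_force: [-0.5, 0.6, -0.2]
width: 0.676
```

```bash
cat > b.py <<'E'
from m import *
def carton(W,a=-5.7,c=(.5275,-.1281)):
    a=np.radians(a);R=np.array([[np.cos(a),-np.sin(a)],[np.sin(a),np.cos(a)]])
    L=W.copy(); L[...,:2]=(W[...,:2]-np.array(c))@R; return L
E
python3 - <<'E'
from b import *
print(bot.read_state()["tool_pos"].round(4))
im,d,c=grab("side");W=pts(d,c);L=carton(W)   # side-camera carton centre
cv2.imwrite("pics/s1.png",cv2.resize(im[130:380,220:460][...,::-1],None,fx=2.4,fy=2.4))
m=(abs(L[...,0])<.15)&(abs(L[...,1])<.13)&(L[...,2]>.12)&(L[...,2]<.25)&(im.max(-1)<110)
p=L[m]; print(len(p))
for zl in np.arange(.12,.25,.01):
    q=p[(p[:,2]>zl)&(p[:,2]<zl+.01)]
    if len(q)>8: print(round(zl,2),len(q),(np.percentile(q[:,:2],[2,10,90,98],axis=0)*1000).round(0).T.tolist())
E
```

```text
[ 0.482  -0.1649  0.2111]
1822
0.15 62 [[-73.0, -72.0, -25.0, -17.0], [-84.0, -83.0, -15.0, -5.0]]
0.16 136 [[-73.0, -72.0, -26.0, -17.0], [-85.0, -84.0, -23.0, -9.0]]
0.17 139 [[-73.0, -72.0, -29.0, -17.0], [-85.0, -84.0, -18.0, -6.0]]
0.18 151 [[-74.0, -72.0, -26.0, -17.0], [-85.0, -84.0, -18.0, -4.0]]
0.19 154 [[-73.0, -72.0, -24.0, -16.0], [-85.0, -84.0, -21.0, -11.0]]
0.2 121 [[-73.0, -72.0, -24.0, -14.0], [-84.0, -84.0, -40.0, -9.0]]
0.21 108 [[-73.0, -72.0, -24.0, -17.0], [-84.0, -84.0, -58.0, -50.0]]
0.22 141 [[-85.0, -78.0, -22.0, -15.0], [-85.0, -84.0, -50.0, -38.0]]
0.23 152 [[-86.0, -82.0, -21.0, -2.0], [-84.0, -84.0, -48.0, -38.0]]
0.24 656 [[-80.0, -68.0, -17.0, -13.0], [-84.0, -79.0, -33.0, -22.0]]
```

View pics/s1.png

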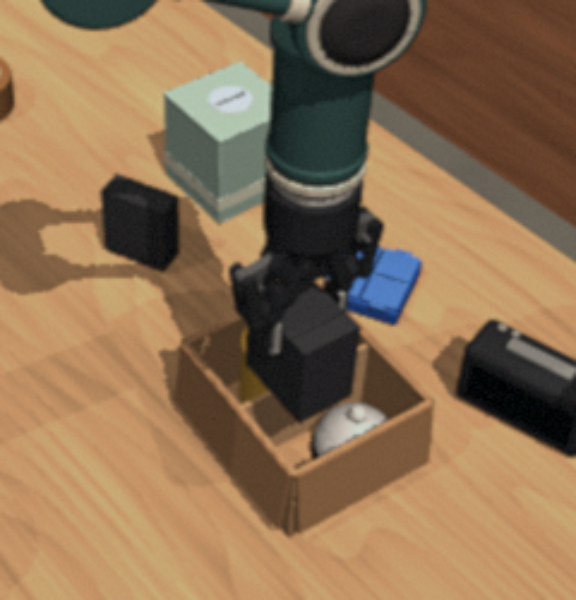

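Picture: the brick hangs upright over the bell's cell. In the carton frame its centre is at (-44, -44.5) mm, against a target of (-43, -46). I'll make a small correction and lower it.

Request:
{"op": "jog_arm", "data": {
  "motion": [
    {"dx": 0.1,"dy": -0.15,"dz": -1,"turn": 0},
    {"dx": 0,"dy": 0,"dz": -1.5,"turn": 0},
    {"dx": 0,"dy": 0,"dz": -1,"turn": 0},
    {"dx": 0,"dy": 0,"dz": -1,"turn": 0},
    {"dx": 0,"dy": 0,"dz": -1,"turn": 0},
    {"dx": 0,"dy": 0,"dz": -1,"turn": 0},
    {"dx": 0,"dy": 0,"dz": -1,"turn": 0},
    {"dx": 0,"dy": 0,"dz": -1,"turn": 0},
    {"dx": 0,"dy": 0,"dz": -1,"turn": 0},
    {"dx": 0,"dy": 0,"dz": -0.8,"turn": 0},
    {"dx": 0,"dy": 0,"dz": 0,"turn": 0},
    {"dx": 0,"dy": 0,"dz": 0,"turn": 0}
  ]
}}

```text
time: 5.98
tool_pos: [0.4825, -0.1668, 0.1076]
tcp_rot: [-2.327, -2.109, 0.001]
wrist_force: [0.0, -0.0, 0.8]
width: 0.674
```

Request:
{"op": "jog_arm", "data": {
  "motion": [
    {"dx": 0,"dy": 0,"dz": -0.3,"turn": 0},
    {"dx": 0,"dy": 0,"dz": 0,"turn": 0},
    {"dx": 0,"dy": 0,"dz": 0,"turn": 0}
  ]
}}

```text
time: 6.23
tool_pos: [0.4833, -0.1671, 0.1057]
tcp_rot: [2.327, 2.109, 0.001]
wrist_force: [0.3, -0.5, 0.2]
width: 0.676
```

Request:
{"op": "jog_arm", "data": {
  "motion": [
    {"dx": 0,"dy": 0,"dz": 0,"turn": 0},
    {"dx": 0,"dy": 0,"dz": 0,"turn": 0},
    {"dx": 0,"dy": 0,"dz": 0,"turn": 0},
    {"dx": 0,"dy": 0,"dz": 0,"turn": 0},
    {"dx": 0,"dy": 0,"dz": 0,"turn": 0},
    {"dx": 0,"dy": 0,"dz": 0,"turn": 0},
    {"dx": 0,"dy": 0,"dz": 1,"turn": 0},
    {"dx": 0,"dy": 0,"dz": 2,"turn": 0},
    {"dx": 0,"dy": 0,"dz": 3,"turn": 0},
    {"dx": 0,"dy": 0,"dz": 3,"turn": 0},
    {"dx": 0,"dy": 0,"dz": 0,"turn": 0}
  ],
  "fingers": 8.54
}}

```text
time: 7.15
tool_pos: [0.4871, -0.1686, 0.203]
tcp_rot: [2.32, 2.103, 0.008]
wrist_force: [1.9, 0.1, 1.0]
width: 1.0
```

```bash
cat > chk.py <<'E'
from b import *
import sys
print(bot.read_state()["tool_pos"].round(4))
for n,cc in(("top",(.530,-.1246)),("side",(.5275,-.1281))):
    im,d,c=grab(n);W=pts(d,c);L=carton(W,c=cc)
    cv2.imwrite(f"pics/{sys.argv[1]}_{n}.png",cv2.resize((im[215:315,330:440] if n=="top" else im[225:365,270:420])[...,::-1],None,fx=4,fy=4))
    for s,nm in((1,"mug cell"),(-1,"bell cell")):
        m=(L[...,0]>-.073)&(L[...,0]<.02)&(L[...,1]*s>.006)&(L[...,1]*s<.088)&(L[...,2]>.085)&(L[...,2]<.15)&(im.max(-1)<70)
        if m.sum()>20:
            p=L[m];A=np.c_[p[:,:2],np.ones(len(p))];k=np.linalg.lstsq(A,p[:,2],rcond=None)[0]
            print(n,nm,len(p),"ztop",np.median(p[:,2]).round(4),"tilt",k[:2].round(3),(np.percentile(p[:,:2],[2,98],axis=0)*1000).round(0).T.tolist())
E
python3 chk.py a
```

```text
[ 0.4871 -0.1686  0.203 ]
top bell cell 269 ztop 0.0982 tilt [ 0.021 -0.03 ] [[-69.0, -14.0], [-40.0, -6.0]]
side bell cell 757 ztop 0.0995 tilt [0.003 0.   ] [[-70.0, -16.0], [-85.0, -10.0]]
```

Request:
{"op": "jog_arm", "data": {
  "motion": [
    {"dx": 0.61,"dy": 2.9,"dz": 0,"turn": 0.041},
    {"dx": 0.61,"dy": 2.9,"dz": 0,"turn": 0.041},
    {"dx": 0.61,"dy": 2.9,"dz": 0,"turn": 0.041},
    {"dx": 0.61,"dy": 2.9,"dz": 0,"turn": 0.041},
    {"dx": 0.61,"dy": 2.9,"dz": 0,"turn": 0.041},
    {"dx": 0.61,"dy": 2.9,"dz": 0,"turn": 0.041},
    {"dx": 0.61,"dy": 2.9,"dz": 0,"turn": 0.041},
    {"dx": 0.61,"dy": 2.9,"dz": 0,"turn": 0.041},
    {"dx": 0.61,"dy": 2.9,"dz": 0,"turn": 0.041},
    {"dx": 0.61,"dy": 2.9,"dz": 0,"turn": 0.041},
    {"dx": 0.61,"dy": 2.9,"dz": 0,"turn": 0.041},
    {"dx": 0.61,"dy": 2.9,"dz": 0,"turn": 0.041}
  ]
}}

```text
time: 8.25
tool_pos: [0.555, 0.1822, 0.1935]
tcp_rot: [-1.74, -2.613, 0.004]
wrist_force: [0.5, 0.2, 0.5]
width: 0.996
```

Request:
{"op": "jog_arm", "data": {
  "motion": [
    {"dx": 0,"dy": 0,"dz": 0,"turn": 0},
    {"dx": 0,"dy": 0,"dz": 0,"turn": 0},
    {"dx": 0,"dy": 0,"dz": 0,"turn": 0}
  ]
}}

```text
time: 8.5
tool_pos: [0.555, 0.1806, 0.1938]
tcp_rot: [-1.742, -2.612, 0.004]
wrist_force: [-0.9, -1.1, 0.3]
width: 0.998
```

Request:
{"op": "jog_arm", "data": {
  "motion": [
    {"dx": 0.3,"dy": 0,"dz": -2,"turn": 0},
    {"dx": 0,"dy": 0,"dz": -2,"turn": 0},
    {"dx": 0,"dy": 0,"dz": -2,"turn": 0},
    {"dx": 0,"dy": 0,"dz": -2,"turn": 0},
    {"dx": 0,"dy": 0,"dz": -2,"turn": 0},
    {"dx": 0,"dy": 0,"dz": -1.7,"turn": 0},
    {"dx": 0,"dy": 0,"dz": -1.5,"turn": 0},
    {"dx": 0,"dy": 0,"dz": 0,"turn": 0},
    {"dx": 0,"dy": 0,"dz": 0,"turn": 0}
  ]
}}

```text
time: 9.25
tool_pos: [0.5577, 0.1794, 0.0621]
tcp_rot: [-1.745, -2.61, 0.004]
wrist_force: [-0.7, 0.1, 0.3]
width: 0.996
```

Request:
{"op": "jog_arm", "data": {
  "motion": [
    {"dx": 0,"dy": 0,"dz": 0,"turn": 0},
    {"dx": 0,"dy": 0,"dz": 0,"turn": 0},
    {"dx": 0,"dy": 0,"dz": 0,"turn": 0},
    {"dx": 0,"dy": 0,"dz": 0,"turn": 0},
    {"dx": 0,"dy": 0,"dz": 0,"turn": 0},
    {"dx": 0,"dy": 0,"dz": 0,"turn": 0},
    {"dx": 0,"dy": 0,"dz": 0,"turn": 0},
    {"dx": 0,"dy": 0,"dz": 0,"turn": 0},
    {"dx": 0,"dy": 0,"dz": 0,"turn": 0},
    {"dx": 0,"dy": 0,"dz": 0,"turn": 0}
  ],
  "fingers": 2.2,
  "grip_force": 25
}}

```text
time: 10.08
tool_pos: [0.56, 0.1813, 0.0644]
tcp_rot: [1.743, 2.612, 0.002]
wrist_force: [0.7, -1.0, 6.5]
width: 0.393
```

Request:
{"op": "jog_arm", "data": {
  "motion": [
    {"dx": 0,"dy": 0,"dz": 2,"turn": 0},
    {"dx": 0,"dy": 0,"dz": 3,"turn": 0},
    {"dx": 0,"dy": 0,"dz": 3,"turn": 0},
    {"dx": 0,"dy": 0,"dz": 3,"turn": 0},
    {"dx": 0,"dy": 0,"dz": 3,"turn": 0},
    {"dx": -0.7,"dy": -2.1,"dz": 1,"turn": -0.05},
    {"dx": -0.8,"dy": -2.5,"dz": 0,"turn": -0.05},
    {"dx": -0.8,"dy": -2.5,"dz": 0,"turn": -0.05},
    {"dx": -0.8,"dy": -2.5,"dz": 0,"turn": -0.05},
    {"dx": -0.8,"dy": -2.5,"dz": 0,"turn": -0.05},
    {"dx": -0.8,"dy": -2.5,"dz": 0,"turn": -0.05},
    {"dx": -0.8,"dy": -2.5,"dz": 0,"turn": -0.05}
  ]
}}

```text
time: 11.08
tool_pos: [0.5032, 0.0091, 0.2128]
tcp_rot: [-2.174, -2.267, 0.001]
wrist_force: [-0.6, -0.4, 0.4]
width: 0.401
```

Request:
{"op": "jog_arm", "data": {
  "motion": [
    {"dx": -0.8,"dy": -2.5,"dz": 0,"turn": -0.05},
    {"dx": -0.8,"dy": -2.5,"dz": 0,"turn": -0.05},
    {"dx": -0.6,"dy": -2.0,"dz": 0,"turn": -0.05},
    {"dx": -0.4,"dy": -1.5,"dz": 0,"turn": 0},
    {"dx": 0,"dy": 0,"dz": 0,"turn": 0},
    {"dx": 0,"dy": 0,"dz": 0,"turn": 0},
    {"dx": 0,"dy": 0,"dz": 0,"turn": 0}
  ]
}}

```text
time: 11.67
tool_pos: [0.4781, -0.0744, 0.213]
tcp_rot: [-2.336, -2.1, -0.0]
wrist_force: [0.5, 0.7, 0.0]
width: 0.391
```

Run:
```python
from b import *
s=bot.read_state();print(s["tool_pos"].round(4),s["tcp_rot"].round(3))
im,d,c=grab("side");W=pts(d,c);L=carton(W)
cv2.imwrite("pics/s2.png",cv2.resize(im[130:380,220:460][...,::-1],None,fx=2.4,fy=2.4))
m=(abs(L[...,0])<.15)&(abs(L[...,1])<.13)&(L[...,2]>.12)&(L[...,2]<.25)&(im.max(-1)<110)
p=L[m]
for zl in np.arange(.12,.25,.01):
    q=p[(p[:,2]>zl)&(p[:,2]<zl+.01)]
    if len(q)>8: print(round(zl,2),len(q),(np.percentile(q[:,:2],[2,10,90,98],axis=0)*1000).round(0).T.tolist())
im2,d,c=grab("top");L2=carton(pts(d,c),c=(.530,-.1246))
for n,I,l in(("side",im,L),("top",im2,L2)):
    h=cv2.cvtColor(I,cv2.COLOR_RGB2HSV);q=l[(h[...,0]>20)&(h[...,0]<34)&(h[...,1]>150)&(abs(l[...,0])<.076)&(l[...,1]>0)&(l[...,1]<.09)&(l[...,2]>.08)&(l[...,2]<.1)]
    if len(q): print(n,"mug",len(q),(np.percentile(q[:,:2],[0,2,98,100],axis=0)*1000).round(0).T.tolist())
```

```text
[ 0.4781 -0.0744  0.213 ] [-2.336 -2.1   -0.   ]
0.15 40 [[-73.0, -73.0, -49.0, -44.0], [8.0, 9.0, 73.0, 84.0]]
0.16 98 [[-74.0, -73.0, -47.0, -40.0], [7.0, 9.0, 74.0, 83.0]]
0.17 112 [[-74.0, -73.0, -48.0, -41.0], [7.0, 9.0, 76.0, 86.0]]
0.18 100 [[-74.0, -73.0, -49.0, -41.0], [7.0, 8.0, 73.0, 86.0]]
0.19 115 [[-75.0, -74.0, -46.0, -41.0], [8.0, 9.0, 74.0, 84.0]]
0.2 82 [[-74.0, -73.0, -44.0, -39.0], [7.0, 8.0, 54.0, 83.0]]
0.21 80 [[-78.0, -73.0, -44.0, -40.0], [7.0, 8.0, 38.0, 44.0]]
0.22 96 [[-86.0, -81.0, -45.0, -38.0], [7.0, 8.0, 42.0, 51.0]]
0.23 113 [[-87.0, -85.0, -42.0, -26.0], [7.0, 8.0, 44.0, 52.0]]
0.24 352 [[-85.0, -73.0, -40.0, -35.0], [8.0, 12.0, 55.0, 71.0]]
side mug 135 [[-33.0, -32.0, 54.0, 56.0], [6.0, 8.0, 82.0, 84.0]]
top mug 79 [[-4.0, -1.0, 53.0, 56.0], [7.0, 10.0, 85.0, 85.0]]
```

View pics/s2.png

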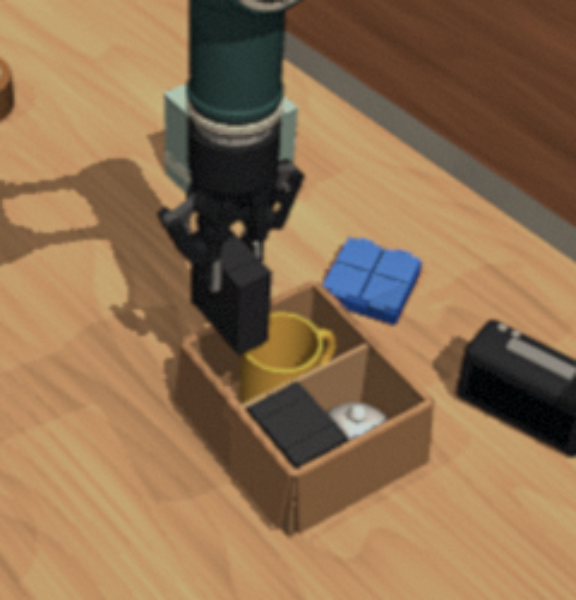

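Picture: the thick brick sits level with the rim. The thin brick hangs over the mug gap with its centre at (-56.5, 47) mm against a target of (-55, 46). I'll correct and lower.

Request:
{"op": "jog_arm", "data": {
  "motion": [
    {"dx": 0.15,"dy": -0.1,"dz": -1,"turn": 0},
    {"dx": 0,"dy": 0,"dz": -1.5,"turn": 0},
    {"dx": 0,"dy": 0,"dz": -1,"turn": 0},
    {"dx": 0,"dy": 0,"dz": -1,"turn": 0},
    {"dx": 0,"dy": 0,"dz": -1,"turn": 0},
    {"dx": 0,"dy": 0,"dz": -1,"turn": 0},
    {"dx": 0,"dy": 0,"dz": -1,"turn": 0},
    {"dx": 0,"dy": 0,"dz": -1,"turn": 0},
    {"dx": 0,"dy": 0,"dz": -1,"turn": 0},
    {"dx": 0,"dy": 0,"dz": -1,"turn": 0},
    {"dx": 0,"dy": 0,"dz": 0,"turn": 0},
    {"dx": 0,"dy": 0,"dz": 0,"turn": 0}
  ]
}}

```text
time: 12.77
tool_pos: [0.479, -0.0758, 0.1074]
tcp_rot: [-2.335, -2.1, 0.002]
wrist_force: [0.6, -1.0, 0.5]
width: 0.395
```

Request:
{"op": "jog_arm", "data": {
  "motion": [
    {"dx": 0,"dy": 0,"dz": -0.2,"turn": 0},
    {"dx": 0,"dy": 0,"dz": 0,"turn": 0},
    {"dx": 0,"dy": 0,"dz": 0,"turn": 0}
  ]
}}

```text
time: 13.02
tool_pos: [0.4801, -0.076, 0.1068]
tcp_rot: [2.335, 2.1, 0.001]
wrist_force: [-0.3, -0.1, -1.0]
width: 0.393
```

Request:
{"op": "jog_arm", "data": {
  "motion": [
    {"dx": 0,"dy": 0,"dz": 0,"turn": 0},
    {"dx": 0,"dy": 0,"dz": 0,"turn": 0},
    {"dx": 0,"dy": 0,"dz": 0,"turn": 0},
    {"dx": 0,"dy": 0,"dz": 0,"turn": 0},
    {"dx": 0,"dy": 0,"dz": 0,"turn": 0},
    {"dx": 0,"dy": 0,"dz": 0,"turn": 0},
    {"dx": 0,"dy": 0,"dz": 1,"turn": 0},
    {"dx": 0,"dy": 0,"dz": 2,"turn": 0},
    {"dx": 0,"dy": 0,"dz": 3,"turn": 0},
    {"dx": 0,"dy": 0,"dz": 3,"turn": 0},
    {"dx": 0,"dy": 0,"dz": 3,"turn": 0}
  ],
  "fingers": 8.54
}}

```text
time: 13.93
tool_pos: [0.4792, -0.0758, 0.2281]
tcp_rot: [-2.336, -2.1, 0.0]
wrist_force: [0.9, -0.3, 0.0]
width: 1.0
```

Request:
{"op": "jog_arm", "data": {
  "motion": [
    {"dx": 0,"dy": 3,"dz": 0.5,"turn": 0},
    {"dx": 0,"dy": 3,"dz": 0.5,"turn": 0},
    {"dx": 0,"dy": 3,"dz": 0.5,"turn": 0},
    {"dx": 0,"dy": 3,"dz": 0.5,"turn": 0},
    {"dx": 0,"dy": 3,"dz": 0.5,"turn": 0},
    {"dx": 0,"dy": 3,"dz": 0.5,"turn": 0},
    {"dx": 0,"dy": 3,"dz": 0.5,"turn": 0},
    {"dx": 0,"dy": 3,"dz": 0.5,"turn": 0},
    {"dx": 0,"dy": 3,"dz": 0.5,"turn": 0},
    {"dx": 0,"dy": 0,"dz": 0,"turn": 0}
  ]
}}

```text
time: 14.77
tool_pos: [0.4799, 0.1988, 0.2734]
tcp_rot: [-2.331, -2.104, -0.007]
wrist_force: [1.1, 0.3, -0.0]
width: 1.004
```

```bash
python3 chk.py b
```

```text
[0.4799 0.1988 0.2734]
top mug cell 362 ztop 0.0981 tilt [ 0.011 -0.003] [[-68.0, -36.0], [9.0, 86.0]]
top bell cell 627 ztop 0.0982 tilt [-0.012 -0.008] [[-69.0, -14.0], [-85.0, -7.0]]
side mug cell 442 ztop 0.0991 tilt [0.028 0.026] [[-70.0, -37.0], [8.0, 85.0]]
side bell cell 765 ztop 0.0993 tilt [0.005 0.005] [[-70.0, -15.0], [-85.0, -10.0]]
```

View pics/b_side.png

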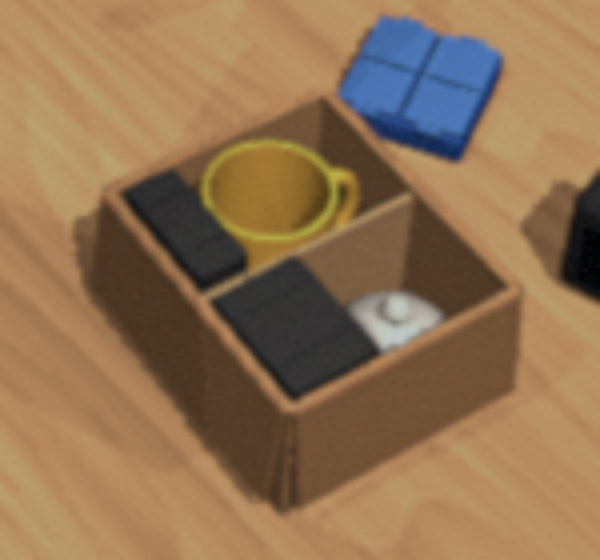

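Both bricks are seated with their tops level with the rim, at about 98–99 mm. The mug and the bell are upright, and the arm is clear.

```bash
python3 -c "
from workcell import bot
print(bot.finish_job())"
```

```text
the job is handed in; nothing more can be done
None
```

Both bricks are in the carton and the job is handed in: the thick one in front of the bell, the thin one in front of the mug. I gripped each brick across its thickness and let go with the fingertips above the rim. Both slid down to the floor, so neither needed pressing.

- **Height:** in both cameras the brick tops are at 98–99 mm, where 99 mm means fully down.
- **Tilt:** the measured tilt is at most about 0.04 rad, against the 0.12 allowed.
- **Position:** in the carton frame the thin brick is centred at about x = -53 mm and the thick one at about x = -42 mm, both inside their limits.
- **Mug and bell:** both look upright in the last picture. I did not measure them again after the placing.
- **Bystanders:** I did not measure these again either. The arm passed well above the table, and the wrist force stayed under about 7 N at every reading.

The two cameras disagreed by about 3–6 mm in absolute position, so I set each placement from the side camera alone, measuring brick and carton in the same view. My first move call was refused because the rows left out `dz`; nothing moved. The last arm move ended at 14.8 s of the 64 s allowed.

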